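# Load the ball mill carrier

## Robot

A 7-joint arm with a two-finger parallel gripper is mounted at the origin on the work surface. World frame = base frame: x ahead of the robot, y to its left, z up, the work surface at z = 0. Lengths are in m, angles in degrees, forces in N, time in s.
With the tool pointing down it reaches from about 0.35 to 0.775 m from the base axis. Payload 3.1 kg.
Tool frame: the origin (TCP) lies on the centre line of the jaws, within the pads' length; the fingertips stand 17 mm ahead of it and the grasp point (between the pads) lies 2 mm behind it (robot.tip_reach is the distance from the TCP to the fingertips, in m); z points along the fingers, y is the line along which they close (so a half turn about z gives the same grasp; the last joint's range is limited). The gripper opens to 85 mm and grips with 20 to 120 N. Pads are 22 mm wide; open, the fingers measure 114 mm over their backs; the gripper's body (76 mm by 85 mm) begins 54 mm behind the grasp point. The pads swing forward as they close: fully open they stand 13 mm farther back than shut.
Start: joints at [-77.447, 17.813, 0.802, 86.603, -0.252, 75.585, -1.558], TCP at [0.142, 0.531, 0.248] pointing down, gripper open.
Joint ranges: [-154.91, 154.91], [-16.99, 109.72], [-72.82, 74.43], [7.12, 147.25], [-82.49, 262.49], [11.32, 116.49], [-174.64, 174.64]. Speed limits (degrees/s): [159.86, 159.86, 180, 180, 180, 180, 180].

## Interface

Orientations are given as [roll, pitch, yaw] about the fixed x, y, z axes, in that order (R = Rz(yaw) Ry(pitch) Rx(roll)).
In Python, from station import robot, fingers, vision, workorder, recognise gives the robot as it stands. Calls block until the motion is done:
- robot.move_to(position, orientation): joint-space move of the TCP to a pose.
- robot.line_to(position, orientation=None, velocity=0.15, f_stop=None): straight line of the TCP; orientation=None keeps the orientation; velocity is the mean speed in m/s. With f_stop (N) it stops when the force on the tool has changed by that much, and returns True; else False.
- robot.move_j(angles): joint-space move.
- fingers.gripper_to(opening, force=None): opening from 0.0 (shut) to 1.0 (fully open); force is the grip in N (None keeps the last); returns when the fingers have stopped.
- robot.pause(seconds).
- robot.inverse_kinematics(position, orientation): joint angles nearest the present ones, or None.
- vision.grab_frame(name): name is "side" or "top" or "wrist"; returns the picture (480x640x3 uint8, red, green, blue); there is no depth.
- vision.calibration(name): a dict with "mtx" (3x3 intrinsics, pixels), "extrinsics" (4x4, takes a point from world to camera coordinates); the wrist camera has in their place "T_tool_cam" (4x4, takes a point from camera to tool coordinates, whose origin is the TCP and whose axes are the flange's). Camera axes: x right, y up, looking along -z (the intrinsics and any distortion apply to the point x, -y, -z); pixel columns grow to the right and rows downward; lengths in m; the calibration is good to about 2 mm. A picture is of the moment at which its call begins: read the wrist's pose just before it. calibration takes no time and is no camera call.
A pose or a line that the arm cannot do raises robot.PlanningError and nothing moves.
- workorder.close_job(): hands the job in; it is judged then, once.
Trained networks look in the newest picture that a camera, given by its name, has taken for a name from the list of things; names that differ only in an ending like _2 or _b are one class to them, and where a whole thing is asked for, a point or a joint stands for the part that bears it (a point fixed in the world has none). Each returns a list of dicts, best first, with "p" (0 to 1); they miss things now and then, are a little off and sometimes report something else, mostly with a low value. They report only what shows in the picture. A call takes as long as a camera call. They do not tell look-alikes from the thing itself.
- recognise(label, camera): "rect" ([centre column, centre row, width, height] in pixels, round what is visible of it).
Readings, each from a call of its own:
- robot.current_time_s(): time.
- robot.current_joint_positions(): joint angles.
- robot.current_dq(): joint speeds.
- robot.current_joint_torque(): joint torques, N m.
- robot.current_tool_pos(): TCP position.
- robot.current_eef_rot(): TCP orientation.
- robot.current_contact_force(): force on the tool from outside, world axes, zero at the start.
- robot.current_torque(): the same for the moment, N m.
- robot.current_finger_gap(): opening from 0.0 (shut) to 1.0 (fully open).
- robot.current_gripper_force(): force on a finger pad.
Only numpy, scipy, OpenCV 4.12 (cv2) and the standard library are available. Lean on these libraries where they do the work, as an engineer would, in place of code of your own. Each camera call takes 0.05 s, during which the arm holds its last target. There are 200 camera calls.

## Task

Push the blue carrier along the mill's deck, without lifting it off the deck, until its bore slips over the steel spindle and the carrier drops fully home, flat in the nest. Then take the two steel grinding balls from the white rack and put one in each of the carrier's two wells. Leave the flasks, beaker and dropper bottle where they stand.

Things in the scene. Friction and masses are not known exactly. Their poses are not given: they have to be found in the camera images.
- mill: ball mill drive, fixed on the bench; origin on the bench under the spindle axis, z up, +x is the push direction. Two white side rails, 10 mm thick, 63 mm high above the bench (8 mm above the deck), run the whole length of deck and nest and leave a channel 91.5 mm wide between them. At the +x end a white motor housing, 80 x 112 mm, 78 mm high, with a black dial reaching 90 mm
- deck_edge (a point): middle of the deck's edge where it steps down to the nest, 46.5 mm short of the spindle axis. The flat aluminium deck, 55 mm above the bench, runs from here 152 mm in the mill's -x direction, where the channel is open
- stop_wall (a point): foot of the upright stop wall at the far end of the nest, 47 mm past the spindle axis (mill +x), in the middle; the black nest floor between deck and stop wall lies 41 mm above the bench, 14 mm below the deck
- spindle_top (a point): centre of the flat top of the upright steel spindle, diameter 14 mm with a 1 mm chamfer, that rises from the nest floor to 0.5 mm below the deck's level (54.5 mm above the bench): a carrier pushed off the deck slides across it and drops 14 mm once its bore is over the spindle
- carrier: round blue ring-shaped carrier, 88 mm diameter, 22 mm high, about 0.25 kg, loose on the deck, in any yaw; origin at the centre of its underside. Central bore 17 mm diameter through a brass hub 29 mm in diameter; rim wall 5.5 mm. On its +x and -x sides it has one open, white-floored well each; the rest is solid up to 21.5 mm. Free to turn on the spindle. Home: underside 41 mm above the bench
- well_a (a point): where the centre of a ball rests in the carrier's +x well: 26.5 mm from the carrier's axis, 18 mm above its underside. The well is fan-shaped: 23 mm radially, about 28 mm wide at this point, wider at the rim, 14 mm deep (floor 8 mm above the underside)
- well_b (a point): the same for the -x well, across the hub from it
- rack: white ball rack, fixed, 55 x 120 x 22 mm, long along its y; origin at the centre of its underside; two dimples at y = -32 and +32 mm hold the balls
- ball_1: steel ball, 20 mm diameter, 33 g; origin at its centre; rests in a dimple of the rack with its centre about 29.5 mm above the bench
- ball_2: the second, identical steel ball
- flask_amber: amber conical flask, 76 mm wide, 125 mm high, loose; origin at the centre of its underside
- flask_clear: clear conical flask, 100 mm wide, 170 mm high, loose; origin at the centre of its underside
- beaker: clear beaker, 90 mm wide, 120 mm high, loose; origin at the centre of its underside
- dropper: small amber dropper bottle with red cap, 44 mm wide, 85 mm high, loose; origin at the centre of its underside
Things that resemble listed ones, but are neither listed nor needed, are in the scene too. There is more than one size of the carrier; the one meant has the size given above.

How it is judged (in metres and radians):
On the way, in this order (a step that is already met when the one before it is completed fails the run):
1. the carrier is over the spindle and fully home in the nest, flat (z of carrier in the frame of mill between 0.037 and 0.0435 m and horizontal distance between carrier and spindle_top below 0.004 m and angle between carrier's own z axis and vertical below 0.06 rad), for 0.2 s.
2. after that, a ball is put in a well ((distance between any of ball_1, ball_2 and well_a below 0.011 m or distance between any of ball_1, ball_2 and well_b below 0.011 m)), for 0.2 s.
At the end, for the whole second after the job is handed in: the carrier's bore is over the spindle (axes within 4 mm), underside within 2.5 mm of the nest floor, tilted less than 0.06 rad; one ball in each well (centre within 11 mm of the well's resting point); carrier and balls at rest (all of step 1 and ((distance between ball_1 and well_a below 0.011 m and distance between ball_2 and well_b below 0.011 m) or (distance between ball_1 and well_b below 0.011 m and distance between ball_2 and well_a below 0.011 m)) and linear speed of each of carrier, ball_1, ball_2 below 0.02 m/s); the robot touches nothing.
It fails at once if the carrier is lifted more than 12 mm off the deck (z of carrier in the frame of mill above 0.067 m).
It fails at once if a flask, the beaker or the dropper bottle is moved more than 25 mm or tipped over (distance of any of flask_amber, flask_clear, beaker, dropper from where it was at the start of the episode above 0.025 m or angle between any of flask_amber, flask_clear, beaker, dropper's own z axis and vertical above 0.5 rad).
It also fails if it takes over 72 s, if anything falls off the work surface, if the arm or the gripper's body presses on something with over 40 N, if the wrist force passes 120 N, or if a joint passes its speed limit or range.

## Working session

There is one attempt and no reset: what is moved stays moved. The work goes in short steps, each a Python script; the robot and the scene stay as the last script left them, time stands still between calls to the robot, and variables do not carry over. Pictures are saved under pics/ and viewed, at most 12 in all, crops included, and the job is handed in when it is done.

```bash
mkdir -p pics; cat > h.py <<'E'
import numpy as np, cv2
from station import robot, fingers, vision, workorder, recognise
def cal(n):
    c=vision.calibration(n); return c
def project(n,P):
    c=cal(n);T=np.array(c['extrinsics']);p=T[:3,:3]@np.asarray(P,float)+T[:3,3]
    q=np.array(c['mtx'])@np.array([p[0],-p[1],-p[2]]);return q[:2]/q[2]
def ray(n,uv,E=None):
    c=cal(n);K=np.array(c['mtx']);d=np.linalg.inv(K)@[uv[0],uv[1],1.];d=np.array([d[0],-d[1],-d[2]])
    T=np.linalg.inv(np.array(c['extrinsics'])) if E is None else E
    return T[:3,3],T[:3,:3]@d
def at_z(n,uv,z,E=None):
    o,d=ray(n,uv,E);return o+d*(z-o[2])/d[2]
def save(n,img):cv2.imwrite('pics/'+n,img[:,:,::-1])
E
python3 - <<'E'
from h import *
for n in('top','side'):
    im=vision.grab_frame(n);save(n+'0.png',im);np.save(n+'0.npy',im)
    c=cal(n);print(n,{k:np.round(v,3).tolist() if not isinstance(v,str) else v for k,v in c.items()})
    for l in['mill','carrier','rack','ball_1','spindle_top','deck_edge','stop_wall','well_a','flask_amber','flask_clear','beaker','dropper']:
        print(l,[(round(float(r['p']),2),np.round(r['rect']).tolist()) for r in recognise(l,n)])
print({k:np.round(v,3).tolist() for k,v in cal('wrist').items()}, robot.tip_reach,robot.current_time_s(),robot.current_eef_rot())
E
```

```text
top {'mtx': [[473.559, 0.0, 328.796], [0.0, 473.559, 235.131], [0.0, 0.0, 1.0]], 'extrinsics': [[0.024, -1.0, -0.008, -0.01], [0.995, 0.023, 0.096, -0.6], [-0.095, -0.01, 0.995, -1.154], [0.0, 0.0, 0.0, 1.0]]}
mill [(0.81, [359.0, 240.0, 71.0, 141.0])]
carrier [(0.83, [300.0, 250.0, 28.0, 24.0]), (0.75, [354.0, 266.0, 40.0, 33.0]), (0.57, [425.0, 262.0, 53.0, 48.0])]
rack [(0.65, [247.0, 286.0, 56.0, 29.0])]
ball_1 [(0.61, [234.0, 285.0, 8.0, 10.0]), (0.41, [260.0, 289.0, 9.0, 6.0]), (0.25, [352.0, 265.0, 36.0, 34.0])]
spindle_top [(0.61, [357.0, 240.0, 71.0, 139.0]), (0.6, [353.0, 266.0, 37.0, 36.0])]
deck_edge []
stop_wall [(0.91, [359.0, 241.0, 73.0, 139.0])]
well_a [(0.81, [354.0, 265.0, 33.0, 36.0]), (0.8, [295.0, 252.0, 22.0, 25.0]), (0.55, [424.0, 258.0, 51.0, 47.0])]
flask_amber [(0.67, [152.0, 255.0, 41.0, 30.0])]
flask_clear [(0.91, [184.0, 203.0, 51.0, 41.0])]
beaker [(0.85, [508.0, 257.0, 54.0, 40.0])]
dropper [(0.7, [254.0, 199.0, 22.0, 20.0])]
side {'mtx': [[448.298, 0.0, 317.205], [0.0, 448.298, 241.157], [0.0, 0.0, 1.0]], 'extrinsics': [[-0.986, -0.167, 0.014, 0.578],
[... 488 characters left out ...]
40.0, 32.0])]
stop_wall [(0.77, [325.0, 236.0, 146.0, 85.0])]
well_a [(0.85, [348.0, 200.0, 46.0, 35.0]), (0.82, [349.0, 230.0, 42.0, 26.0]), (0.68, [327.0, 234.0, 146.0, 79.0]), (0.59, [324.0, 286.0, 25.0, 28.0])]
flask_amber [(0.74, [304.0, 430.0, 49.0, 84.0])]
flask_clear [(0.8, [234.0, 369.0, 59.0, 107.0]), (0.56, [354.0, 159.0, 37.0, 47.0])]
beaker [(0.63, [355.0, 159.0, 35.0, 48.0])]
dropper [(0.86, [249.0, 306.0, 23.0, 43.0])]
{'mtx': [[358.596, 0.0, 319.557], [0.0, 358.596, 237.783], [0.0, 0.0, 1.0]], 'T_tool_cam': [[-0.0, 0.961, 0.276, 0.069], [1.0, 0.0, -0.001, -0.0], [-0.001, 0.276, -0.961, -0.125], [0.0, 0.0, 0.0, 1.0]]} 0.017 1.3 [-1.79999510e+02  1.14971138e-03  1.65061599e+02]
```

View pics/top0.png

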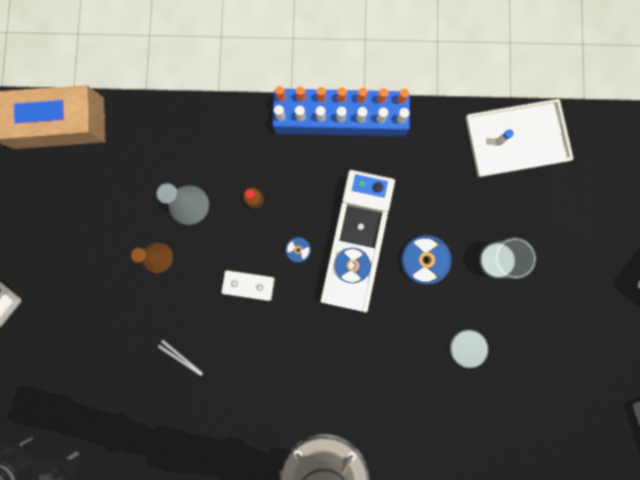

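View pics/side0.png

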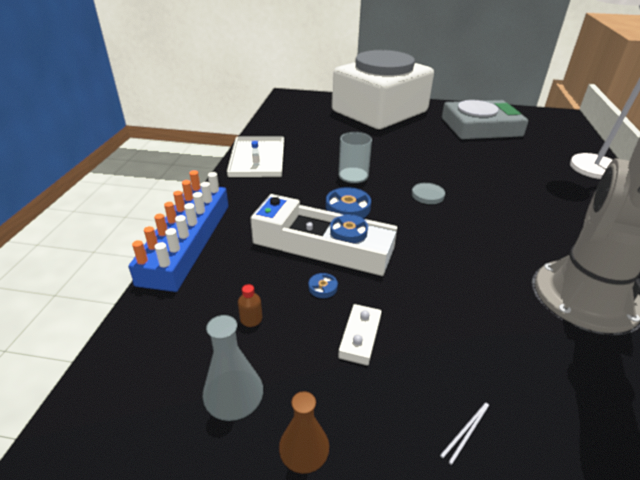

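The carrier candidates in the top view are (300,250), small and on the bench; (354,266), in the mill's channel; and (425,262), large and on the bench. Only the one at (354,266) lies on the deck between the rails, and next I'll check its 88 mm size against the image scale. The balls are at (234,285) and (260,288) in the white rack, and the spindle is at about (361,227).

```bash
python3 - <<'E'
from h import *
print('spindle',at_z('top',(361,227),.0545),'side',at_z('side',(310,226),.0545))
for uv,z,w in(((300,250),.022,28),((352,265),.077,37),((426.5,260),.022,50)):
    print('carrier',at_z('top',uv,z),'diam',np.linalg.norm(at_z('top',(uv[0]+w/2,uv[1]),z)-at_z('top',(uv[0]-w/2,uv[1]),z)))
# mill housing top-mid edge & deck end mid
a=at_z('top',(345,306),.063);b=at_z('top',(372,174),.078);print('mill ends',a,b,'yaw',np.degrees(np.arctan2(b[1]-a[1],b[0]-a[0])))
for uv in((234.5,284),(260,287.5)):print('ball',at_z('top',uv,.0295))
for l,uv in dict(amber=(158,257),clear=(189,205),drop=(254,199)).items():print(l,at_z('top',uv,.02))
im=cv2.resize(np.load('top0.npy')[150:320,270:460],None,fx=4,fy=4,interpolation=cv2.INTER_CUBIC)[:600]
sd=np.array(vision.calibration('wrist')['T_tool_cam'])
robot.move_to([.50,-.04,.27],[180,0,-10]);
print(robot.current_tool_pos(),robot.current_eef_rot(),robot.current_time_s())
w=vision.grab_frame('wrist');save('w1.png',w)
p=[*robot.current_tool_pos(),*robot.current_eef_rot()];np.save('w1.npy',p)
save('crop1.png',im)
E
```

```text
spindle [ 0.6192558  -0.07375831  0.0545    ] side [ 0.61559913 -0.06417586  0.0545    ]
carrier [0.56146366 0.07600592 0.022     ] diam 0.07016696474755749
carrier [ 0.52522677 -0.05268718  0.077     ] diam 0.08798693494889365
carrier [ 0.54398056 -0.24033206  0.022     ] diam 0.124501349747966
mill ends [ 0.42750877 -0.03844804  0.063     ] [ 0.74624028 -0.09671845  0.078     ] yaw -10.360384668738153
ball [0.47291619 0.2350679  0.0295    ]
ball [0.46585129 0.17158047 0.0295    ]
amber [0.53552607 0.43233679 0.02      ]
clear [0.66919376 0.36123852 0.02      ]
drop [0.68835614 0.19677416 0.02      ]
[ 0.50016888 -0.03855413  0.26976067] [-1.79977293e+02  2.89143325e-02 -9.84581860e+00] 3.7
```

View pics/w1.png

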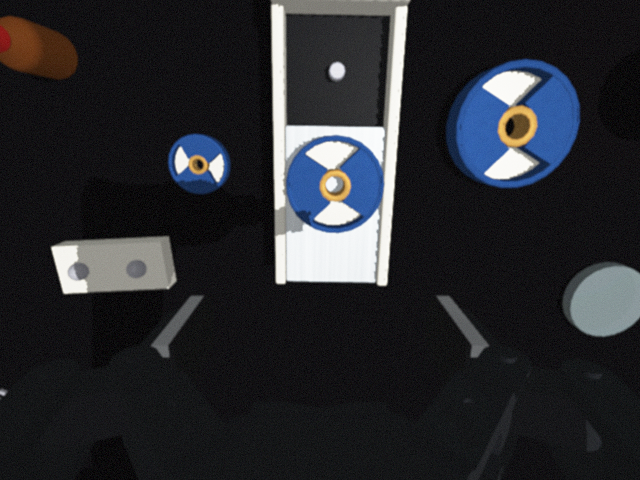

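View pics/crop1.png

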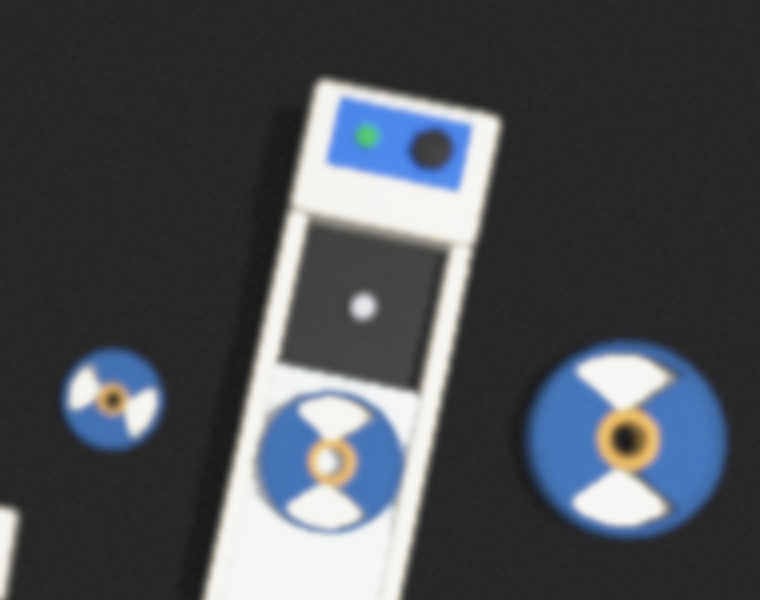

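The crop confirms it. The blue carrier in the channel measures 88 mm, against about 70 mm and 124 mm for the two on the bench. In the wrist picture the spindle is at (337,71), the carrier hub at (335,185), the deck edge at row 126 and the balls at (78,271) and (136,269).

```bash
cat >> h.py <<'E'
from scipy.spatial.transform import Rotation as Rn
def wE(p):
    T=np.eye(4);T[:3,:3]=Rn.from_euler('xyz',p[3:],degrees=True).as_matrix();T[:3,3]=p[:3]
    return T@np.array(vision.calibration('wrist')['T_tool_cam'])
def wgrab(f):
    p=[*robot.current_tool_pos(),*robot.current_eef_rot()];im=vision.grab_frame('wrist');save(f+'.png',im);np.save(f+'.npy',p);return im,wE(p)
E
python3 - <<'E'
from h import *
E=wE(np.load('w1.npy'))
f=lambda u,z:np.round(at_z('wrist',u,z,E),4)
print('spindle',f((337,71),.0545))
print('hub',f((335,185),.0765),'disc',f((335,184.5),.077),'width',np.linalg.norm(f((384,184),.077)-f((287,184),.077)))
L=[f((285,126),.055),f((382,127),.055)];print('edge',L,(L[0]+L[1])/2)
# rail tops: centre lines
l0,l1=f((281,283),.063),f((278.5,8),.063);r0,r1=f((382.5,285),.063),f((400,8),.063)
for a,b in((l0,l1),(r0,r1)):print(a,b,np.degrees(np.arctan2(b[1]-a[1],b[0]-a[0])))
for u in((78,271),(136,269)):print('ball',f(u,.0295))
for u in((329,153),(337,213)):print('well',f(u,.06))
E
```

```text
spindle [ 0.6197 -0.0751  0.0545]
hub [ 0.5253 -0.0572  0.0765] disc [ 0.5258 -0.0572  0.077 ] width 0.0856534879616703
edge [array([ 0.5826, -0.0215,  0.055 ]), array([ 0.5668, -0.1078,  0.055 ])] [ 0.5747  -0.06465  0.055  ]
[0.4364 0.0112 0.063 ] [ 0.673  -0.0351  0.063 ] -11.072230693281046
[ 0.417  -0.0883  0.063 ] [ 0.6561 -0.1323  0.063 ] -10.427106509530224
ball [0.4745 0.2323 0.0295]
ball [0.4659 0.1694 0.0295]
well [ 0.5526 -0.0567  0.06  ]
well [ 0.4965 -0.0551  0.06  ]
```

```bash
cat >> h.py <<'E'
S=np.array([.6198,-.0748]);YAW=-10.7
def M(x,y,z):
    c,s=np.cos(np.radians(YAW)),np.sin(np.radians(YAW));return [S[0]+c*x-s*y,S[1]+s*x+c*y,z]
def inM(p):
    c,s=np.cos(np.radians(YAW)),np.sin(np.radians(YAW));d=np.array(p[:2])-S;return np.round([c*d[0]+s*d[1],-s*d[0]+c*d[1],p[2]],4)
D=[180,0,YAW]
E
python3 - <<'E'
from h import *
fingers.gripper_to(0.0)
robot.move_to(M(-.175,0,.13),D)
robot.line_to(M(-.175,0,.0755),f_stop=10)
print(inM(robot.current_tool_pos()),robot.current_contact_force())
for x,v,f in((-.115,.05,12),(-.07,.04,12),(-.0535,.02,20)):
    h=robot.line_to(M(x,0,.0755),velocity=v,f_stop=f);print(h,inM(robot.current_tool_pos()),np.round(robot.current_contact_force(),1),robot.current_time_s())
    if h:break
wgrab('w2');im=vision.grab_frame('side');save('s2.png',cv2.resize(im[170:290,230:420],None,fx=4,fy=4))
E
```

```text
[-1.733e-01 -1.000e-04  7.660e-02] [ 0.16824007 -0.27187972  0.56584267]
False [-0.115  -0.0002  0.0755] [-1.1  0.8 -0.9] 7.0333
False [-0.0697 -0.0004  0.0757] [-1.   0.4  0.1] 8.3083
False [-0.0532 -0.      0.0756] [-0.5  0.1  0.2] 9.2833
```

View pics/s2.png

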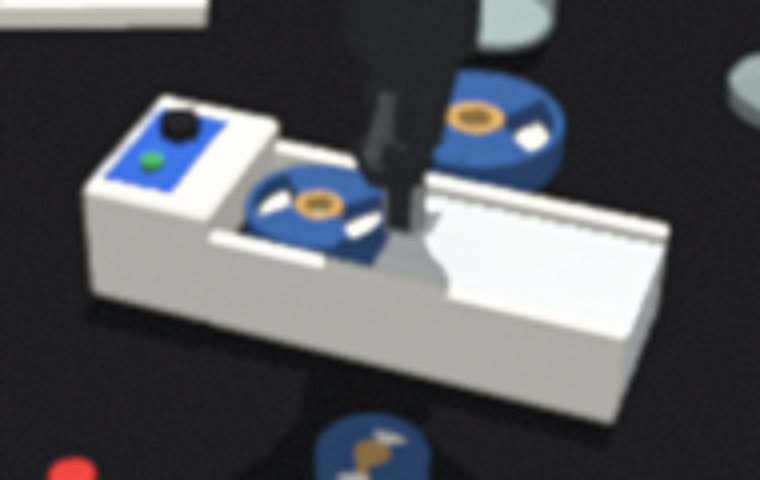

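View pics/w2.png

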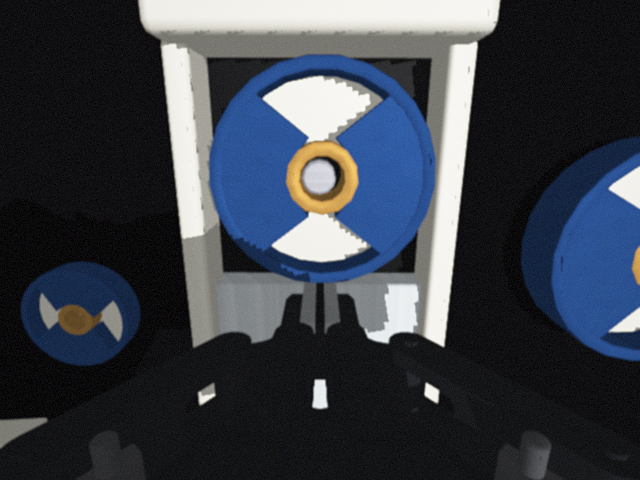

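The carrier is nearly there: the spindle at (319,177) shows inside the bore. The carrier still overlaps the rail tops, so it hasn't dropped yet, and I'll keep pushing.

```bash
python3 - <<'E'
from h import *
E=wE(np.load('w2.npy'));print('carrier',inM(at_z('wrist',(322,168),.077,E)),'spindle',inM(at_z('wrist',(319,177),.0545,E)))
x=-.0532
for i in range(9):
    x+=.001
    h=robot.line_to(M(x,0,.0755),velocity=.01,f_stop=12);print(h,inM(robot.current_tool_pos()),np.round(robot.current_contact_force(),1),robot.current_time_s())
    if h:break
wgrab('w3')
print([(round(r['p'],2),np.round(r['rect'],1)) for r in recognise('carrier','wrist')])
E
```

```text
carrier [ 0.0064 -0.0013  0.077 ] spindle [ 0.0009 -0.0002  0.0545]
False [-0.0525 -0.      0.0754] [-1.  -0.1  0.5] 9.6667
False [-0.0518  0.      0.0753] [-2.7  0.7  1.2] 9.9167
False [-0.0517  0.      0.0753] [-5.3  0.4  3.7] 10.1667
False [-0.0516 -0.      0.0752] [-6.4  1.8  5.4] 10.4167
False [-0.0515 -0.      0.0751] [-8.1  1.7  6.1] 10.6667
False [-0.0514 -0.      0.0749] [-10.3   2.    7.1] 10.9167
False [-0.0513 -0.      0.0748] [-11.7   2.7   8.1] 11.1667
False [-0.0512 -0.0001  0.0747] [-13.1   3.   10. ] 11.4167
False [-0.0512 -0.0001  0.0745] [-14.6   3.2  10.8] 11.6667
[(0.97, array([ 82.3, 314.1, 122.3,  99.4])), (0.61, array([579. , 251.2, 122. , 225.7])), (0.58, array([321.4, 167.6, 227.7, 228.5]))]
```

View pics/w3.png

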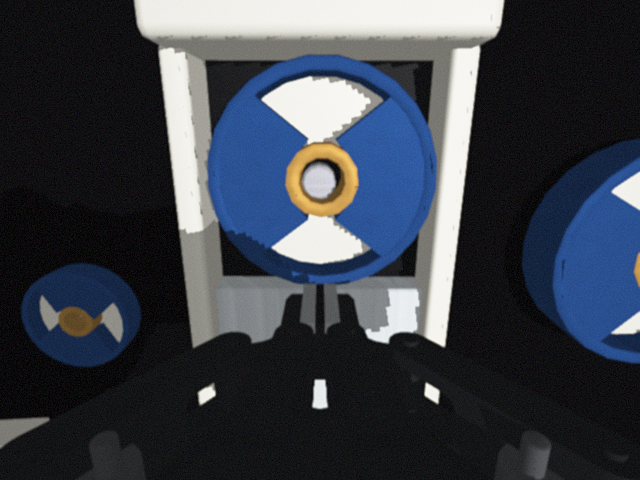

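```bash
python3 - <<'E'
from h import *
im=vision.grab_frame('side');np.save('s3.npy',im)
for z in(.063,.077):
    for x in (0,.002):print(z,x,'hub side',project('side',M(x,0,z-.0005)))
print('spindle via initial',project('side',M(0,0,.0545)))
hsv=cv2.cvtColor(im,cv2.COLOR_RGB2HSV)[190:250,280:350]
m=cv2.inRange(hsv,(10,90,60),(30,255,255));n,l,st,c=cv2.connectedComponentsWithStats(m)
for i in range(1,n):
    if st[i,4]>15:print(st[i],c[i]+[280,190])
for f in('w2','w3'):
    E=wE(np.load(f+'.npy'));w=cv2.imread(f'pics/{f}.png')[:,:,::-1]
    for z in(.063,.070,.077):
        m=cv2.inRange(cv2.cvtColor(w,cv2.COLOR_RGB2HSV),(100,150,60),(125,255,255));n,l,st,c=cv2.connectedComponentsWithStats(m[:,195:450])
        k=1+np.argmax(st[1:,4]);x0=st[k,0]+195;x1=x0+st[k,2];y=168
        a,b=at_z('wrist',(x0,y),z,E),at_z('wrist',(x1,y),z,E);print(f,z,x0,x1,st[k],'width',np.linalg.norm(a-b),'ctr',inM((a+b)/2))
E
```

```text
0.063 0 hub side [309.075436   220.49600651]
0.063 0.002 hub side [308.28918483 220.31878259]
0.077 0 hub side [309.0937706  215.61937244]
0.077 0.002 hub side [308.30113603 215.4431748 ]
spindle via initial [309.06509095 223.2475829 ]
[61  6  9  7 48] [345.75       198.77083333]
[24 28 11  6 53] [308.94339623 220.45283019]
w2 0.063 210 435 [   15    55   225   228 27605] width 0.08484704686135006 ctr [ 0.0052 -0.0016  0.063 ]
w2 0.07 210 435 [   15    55   225   228 27605] width 0.08052022557801078 ctr [ 0.0058 -0.0015  0.07  ]
w2 0.077 210 435 [   15    55   225   228 27605] width 0.07619340429467153 ctr [ 0.0064 -0.0015  0.077 ]
w3 0.063 208 436 [   13    56   228   229 28187] width 0.08472764340917639 ctr [ 0.0072 -0.0014  0.063 ]
w3 0.07 208 436 [   13    56   228   229 28187] width 0.080336441505619 ctr [ 0.008  -0.0014  0.07  ]
w3 0.077 208 436 [   13    56   228   229 28187] width 0.07594523960206158 ctr [ 0.0087 -0.0013  0.077 ]
```

The side view puts the hub at (308.9,220.5), which matches home (309.1,220.5) and not the on-deck position (row 215.6). The apparent disc width also fits the lower height, so the carrier has dropped. I'll back off and look from above.

```bash
python3 - <<'E'
from h import *
robot.line_to(M(-.075,0,.0765),velocity=.08);robot.line_to(M(-.075,0,.18))
im,E=wgrab('w4')
hsv=cv2.cvtColor(im,cv2.COLOR_RGB2HSV)
C=np.array(M(0,0,.063))
def proj(P):
    T=np.linalg.inv(E);p=T[:3,:3]@np.array(P)+T[:3,3];q=np.array(cal('wrist')['mtx'])@[p[0],-p[1],-p[2]];return q[:2]/q[2]
c=proj(C);print('expected centre',c)
m=cv2.inRange(hsv,(10,90,60),(30,255,255));n,l,st,cc=cv2.connectedComponentsWithStats(m)
for i in range(1,n):
    if st[i,4]>40:print('hub',st[i],cc[i],inM(at_z('wrist',cc[i],.063,E)))
m=cv2.inRange(hsv,(0,0,90),(180,60,255));n,l,st,cc=cv2.connectedComponentsWithStats(m)
for i in range(1,n):
    if st[i,4]>60 and np.hypot(*(cc[i]-c))<120:print('white',st[i],cc[i],inM(at_z('wrist',cc[i],.049,E)))
x,y=c.astype(int);save('c4.png',cv2.resize(im[max(0,y-110):y+130,max(0,x-130):x+130],None,fx=2.4,fy=2.4,interpolation=cv2.INTER_CUBIC))
print(robot.current_time_s())
E
```

```text
expected centre [319.25769479 126.4135267 ]
hub [ 300  100   43   45 1031] [321.16100873 121.71580989] [ 0.0029 -0.0012  0.063 ]
hub [ 527  159   50   52 1871] [552.1010155  184.70122929] [-0.0373 -0.1559  0.063 ]
hub [140 224  27  21 387] [151.6873385 234.2377261] [-0.0717  0.1167  0.063 ]
white [  220     0   200   344 35998] [318.94541363 169.84785266] [-0.0288  0.0002  0.049 ]
white [ 286   61   71   41 1769] [320.69756925  78.40587903] [ 0.0304 -0.0009  0.049 ]
white [309 115  21  22 361] [319.36288089 125.16897507] [ 0.0011 -0.0001  0.049 ]
white [ 287  140   67   42 1564] [319.85421995 164.78580563] [-0.0253 -0.0004  0.049 ]
13.2417
```

View pics/c4.png

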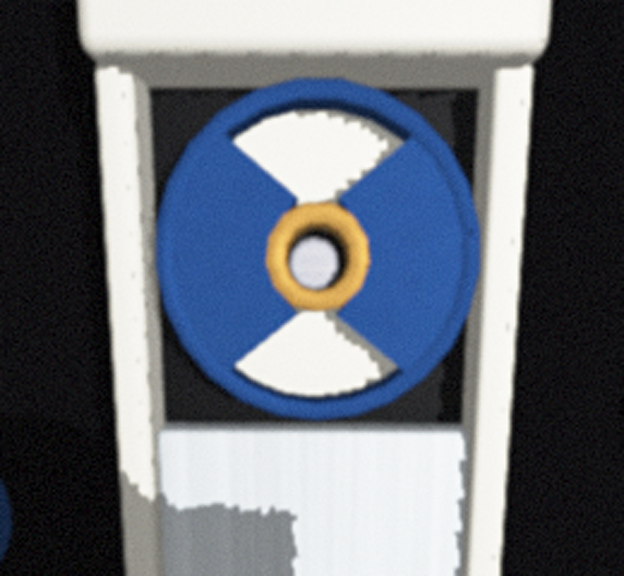

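Home is confirmed. The disc fits between the rails at rail-top height, with the spindle inside the bore, and the wells (white fans at crop (320,155) and (318,355)) line up with the mill's ±x. Next is the balls.

```bash
python3 - <<'E'
from h import *
robot.line_to(M(-.09,0,.2));robot.move_to([.43,.20,.16],[180,0,-7.8]);fingers.gripper_to(.47)
robot.pause(.2)
im,E=wgrab('w5')
rs=recognise('ball_1','wrist')
for r in rs:print(round(r['p'],2),np.round(r['rect'],1),np.round(at_z('wrist',r['rect'][:2],.0295,E),4))
print([(round(r['p'],2),np.round(r['rect'],1)) for r in recognise('rack','wrist')],robot.current_time_s(),robot.current_finger_gap())
E
```

```text
0.86 [353.7 179.7  28.6  26.8] [0.4664 0.1703 0.0295]
0.59 [263.4 181.2  24.8  28.5] [0.474  0.2337 0.0295]
[(0.56, array([309.6, 180. , 170.1,  78.8]))] 15.4583 0.47016800513814927
```

View pics/w5.png

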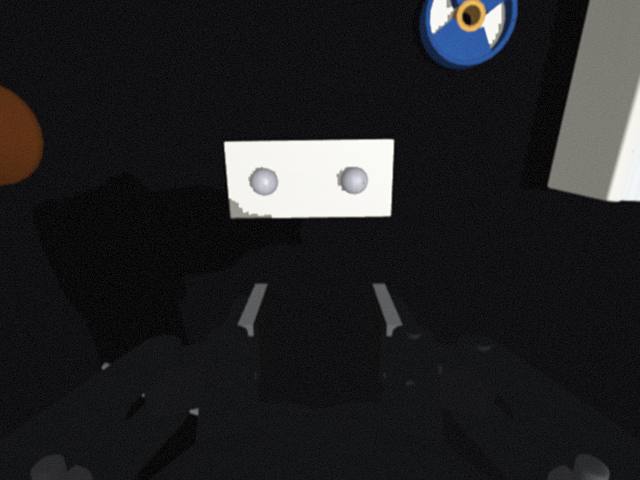

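The balls are at (264,181) and (354,180), which agrees with the earlier estimates. I'll grasp the right one and place it in the +x well.

```bash
cat >> h.py <<'E'
def pick(bx,by):
    o=[180,0,-7.8]
    robot.move_to([bx,by,.09],o);h=robot.line_to([bx,by,.0395],velocity=.08,f_stop=8)
    print('down',h,np.round(robot.current_tool_pos(),4));fingers.gripper_to(0,25);print('gap',robot.current_finger_gap(),robot.current_gripper_force())
    robot.line_to([bx,by,.16],velocity=.15);print('lift gap',robot.current_finger_gap(),robot.current_time_s())
def place(x,y):
    robot.move_to(M(x,y,.14),D);robot.line_to(M(x,y,.09),velocity=.1);robot.pause(.2)
    h=robot.line_to(M(x,y,.0765),velocity=.02,f_stop=4)
    p=robot.current_tool_pos();print('down',h,inM(p),np.round(robot.current_contact_force(),1),robot.current_time_s())
E
python3 - <<'E'
from h import *
pick(.4662,.1701)
if .15<robot.current_finger_gap()<.35: place(.029,-.0008)
im=vision.grab_frame('side');save('s6.png',cv2.resize(im[170:290,230:420],None,fx=4,fy=4,interpolation=cv2.INTER_CUBIC))
E
```

```text
down False [0.4665 0.1699 0.0395]
gap 0.2075619496013356 24.373153746128082
lift gap 0.20707396219216345 17.95
down True [ 0.029  -0.0008  0.0799] [0.3 0.3 3.1] 20.5167
```

View pics/s6.png

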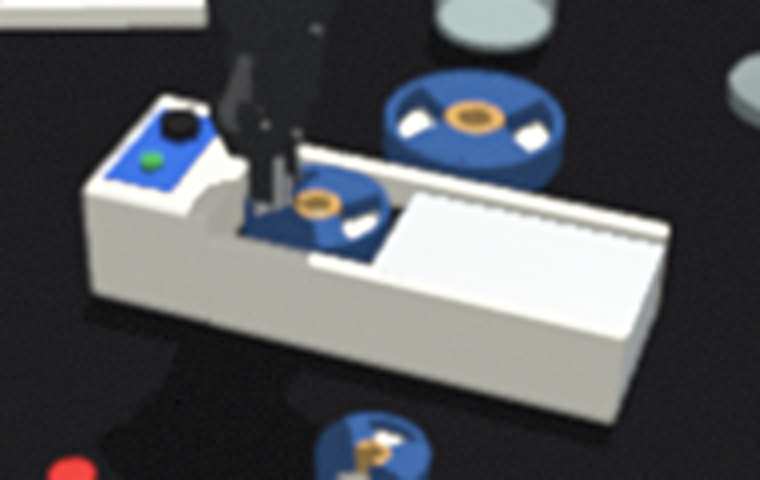

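The tips rest on the carrier top with the ball hanging 3 mm into the well, so I'll raise slightly and release.

```bash
python3 - <<'E'
from h import *
robot.line_to(M(.029,-.0008,.0806),velocity=.02);fingers.gripper_to(.40);robot.pause(.3)
robot.line_to(M(.029,-.0008,.15));robot.line_to(M(-.07,0,.17))
im,E=wgrab('w7')
T=np.linalg.inv(E);p=T[:3,:3]@np.array(M(.0027,0,.063))+T[:3,3];q=np.array(cal('wrist')['mtx'])@[p[0],-p[1],-p[2]];x,y=(q[:2]/q[2]).astype(int);print(x,y)
save('c7.png',cv2.resize(im[max(0,y-110):y+130,x-130:x+130],None,fx=2.4,fy=2.4,interpolation=cv2.INTER_CUBIC))
for r in recognise('ball_1','wrist'):print(round(r['p'],2),np.round(r['rect'],1),inM(at_z('wrist',r['rect'][:2],.059,E)))
print(robot.current_time_s())
E
```

```text
319 131
0.78 [321.2  91.3  32.9  34.6] [ 0.0264 -0.001   0.059 ]
0.74 [  7.5 374.9  15.   25.8] [-0.1762  0.2392  0.059 ]
22.9667
```

View pics/c7.png

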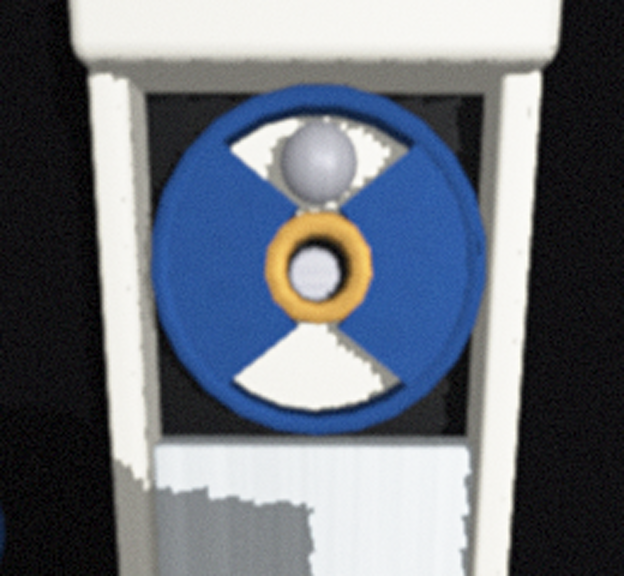

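The first ball sits in the +x well, at crop (320,162). The second goes in the −x well.

```bash
python3 - <<'E'
from h import *
fingers.gripper_to(.47)
robot.move_to([.474,.233,.16],[180,0,-7.8])
pick(.4742,.2332)
X,Y=-.0243,-.0008
if .15<robot.current_finger_gap()<.35:
    place(X,Y)
    if robot.current_tool_pos()[2]<.0815:
        robot.line_to(M(X,Y,.0806),velocity=.02);fingers.gripper_to(.40);robot.pause(.3)
        robot.line_to(M(X,Y,.15));robot.line_to(M(-.08,0,.17))
        im,E=wgrab('w8');save('c8.png',cv2.resize(im[20:260,189:449],None,fx=2.4,fy=2.4,interpolation=cv2.INTER_CUBIC))
        for r in recognise('ball_1','wrist'):print(round(r['p'],2),np.round(r['rect'],1),inM(at_z('wrist',r['rect'][:2],.059,E)))
print(robot.current_time_s())
E
```

```text
down False [0.4744 0.2331 0.0394]
gap 0.20957336113727668 24.372481405735016
lift gap 0.21179390853457936 26.8083
down True [-0.0243 -0.0008  0.0798] [-0.7  0.2  4.8] 29.4333
0.63 [321.6 155.2  26.5  29.9] [-0.022 -0.001  0.059]
0.56 [322.2  71.4  33.1  34.2] [ 0.0272 -0.0013  0.059 ]
31.55
```

View pics/c8.png

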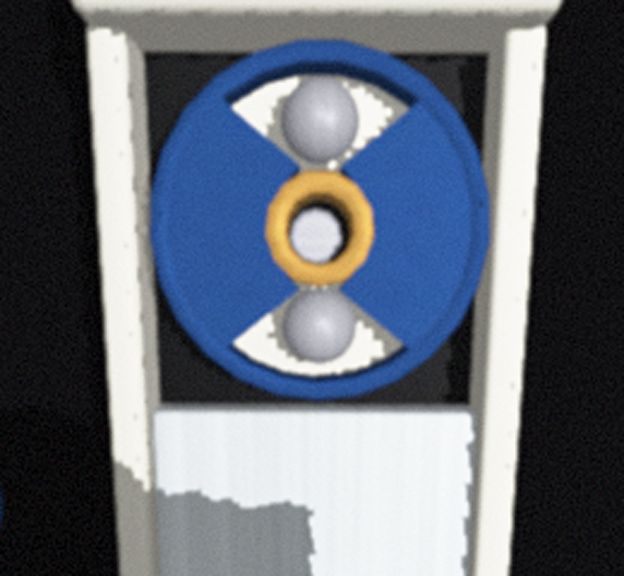

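Both balls sit in their wells, at crop (320,118) and (319,325). The carrier is home and the arm is clear, so I'm handing in.

```bash
python3 -c "
from h import *
print(workorder.close_job())"
```

```text
the job is handed in; nothing more can be done
None
```

The carrier is home on the spindle, there is one ball in each well, and the job was handed in at about 32 s of the 72 s allowed; the judge returned no verdict.

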